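# Lock the job card in its stand and hold a spring clip open astride its top edge

## Robot

A 6-joint arm with a two-finger parallel gripper is mounted at the origin on a cart in front of the work surface, level with it; the furniture and walls round the work are solid. World frame = base frame: x ahead of the robot, y to its left, z up, the work surface at z = 0. Lengths are in m, angles in degrees, forces in N, time in s.
With the tool pointing down it reaches from about 0.4 to 0.825 m from the base axis. Payload 7 kg.
Tool frame: the origin (TCP) lies midway between the tips of the shut fingers; the grasp point (between the pads) lies 19 mm behind it; z points along the fingers, y is the line along which they close (so a half turn about z gives the same grasp; the last joint's range is limited). The gripper opens to 88 mm and grips with 3 to 60 N. Pads are 19 mm wide; open, the fingers measure 130 mm over their backs; the gripper's body (78 mm by 193 mm) begins 47 mm behind the grasp point.
Start: joints at [84.918, 20.546, 0.682, 0, -70.136, -16.507], TCP at [0.248, 0.628, 0.227] pointing down, gripper open.
Joint ranges: [-176.03, 176.03], [-82.01, 121.73], [-58.28, 71.71], [-173.87, 95.51], [-174.79, -0.11], [-173.66, 173.66]. Speed limits (degrees/s): [136.94, 136.94, 172.46, 180, 180, 180].

## Interface

Orientations are given as [roll, pitch, yaw] about the fixed x, y, z axes, in that order (R = Rz(yaw) Ry(pitch) Rx(roll)).
In Python, from plant import telemetry, viewer, workorder gives the robot as it stands. The module is installed in compiled form; this text tells all that it offers.
- The arm moves only by the tool carry_out, never from a script. Its argument "rows" is a list of rows, each a list of 6 numbers: the shift along the tool's x, y, z in m, then the turn, a rotation vector about the tool's x, y, z in rad. In form: [[tx, ty, tz, ax, ay, az], ...]. A call has 1 to 8 rows; each row is the pose to reach, as a shift and turn from the pose commanded when the call began, along the tool's axes at that moment; what a row does not reach only later rows make up. A row lasts 1/8 s, in which the tool goes at most 62.5 mm and 10.7 degrees, less where a joint would pass 70% of its speed; a pose out of reach is approached as far as the arm can. A call with a gripper value outside its range is refused whole. "grip" is the gripper's target within -1 to 1 (fully open at 1, half-way at 0, shut at -1), set as the call begins (left out, the last holds). The fingers move at their own pace and stop on an object; the grip force is fixed at half the most. Time passes only in rows, so rows that repeat a pose let the fingers close. It gives the time, the measured TCP pose, the force, the opening and the grip force at its end, in the units of the state.
- telemetry.get_obs(): the state, without advancing time (a new reading comes with each control period).
- viewer.snapshot(name): name is "scene" or "top" or "wrist"; returns the picture (384x512x3 uint8, red, green, blue); there is no depth.
- viewer.camera_info(name): a dict with "intrinsics" (3x3 intrinsics, pixels), "extrinsics" (4x4, takes a point from camera to world coordinates); the wrist camera has in their place "tool_from_camera" (4x4, takes a point from camera to tool coordinates, whose origin is the TCP and whose axes are the flange's). Camera axes: x right, y down, z forward; pixel columns grow to the right and rows downward; lengths in m; the calibration is good to about 2 mm. A picture is of the moment at which its call begins: read the wrist's pose just before it. camera_info takes no time and is no camera call.
- workorder.close_job(): hands the job in; it is judged then, once.
The state is a dict: "clock": time; "joint_pos": joint angles; "qvel": joint speeds; "tau": joint torques, N m; "tool_pos": TCP position; "orientation": TCP orientation; "force": force on the tool from outside, world axes, zero at the start; "moment": the same for the moment, N m; "opening": finger opening in m; "gripper_force": force on a finger pad.
Only numpy, scipy, OpenCV 4.12 (cv2) and the standard library are available. Lean on these libraries where they do the work, as an engineer would, in place of code of your own. Each camera call takes 0.05 s, during which the arm holds its last target. There are 200 camera calls.

## Task

First turn the turnbutton on the right-hand post of the job-card stand fully across, so that it locks the end of the card into its groove and the card cannot ride up. Then squeeze open the larger of the two spring clips parked on the steel angle, lift it off, lower it over the middle of the card's top edge until its jaw tips are some 15 to 20 mm down either side, and finish there still squeezing it wide open, its jaws clear of both faces of the card, so that I can slip the next sheet under it: do not put it down or let go. Do not let the clip bite or knock the card, and leave the small clip and the other things on the bench where they are.

Things in the scene. Friction and masses are not known exactly. Their poses are not given: they have to be found in the camera images.
- stand: Hardwood job-card stand, fixed: base 94 (x) x 256 (y) x 20 mm, two upright grooved posts 36 x 30 mm, tops 161 mm above the bench, inner faces 183 mm apart. Its front (-x) looks roughly towards the robot. Origin at the centre of the base's underside; y runs along the card to the left post, z up. The turnbutton is on top of the right-hand (-y) post.
- card: Stiff job card 4 mm thick (x), 200 mm wide (y), 140 mm high (z), a line sketch on its front, standing loose and upright in the stand's grooves (6.5 mm wide), 150 g. Origin at the middle of its lower edge, 20 mm above the bench; top edge 140 mm above the origin, 160 mm above the bench.
- button (a joint): Angle of the brass turnbutton about the vertical (rad): 0 = fully across, long end pointing along the card (stand +y) over the end of its top edge, against a stop; 1.57 = open, long end pointing out of the stand's front (-x). Starts at 1.1 to 1.45; turning it clockwise seen from above locks it. It stays where it is left (friction 0.04 N m).
- button_pivot (a point): Turnbutton's pivot, at the underside of its plate, 162.5 mm above the bench; has the stand's axes (does not turn). Plate 6 mm thick, 15 mm wide, reaching 30 mm from the pivot at the long end, 15 mm at the other; on it an upright thumb rib 9 mm wide, 34 mm long, centred on the pivot, along the plate, its top 20 mm above this point.
- rack: Offcut of dark steel angle, fixed to the bench: the upright leg is 4 mm thick (x), 200 mm long (y), 85 mm high; the flat leg, 5 mm thick, reaches 68 mm back (+x) from it. Origin under the middle of the upright leg, on the bench. Both clips bite on the top of the upright leg, about 90 mm apart, in either order.
- clip: Larger spring clip (steel, black rubber sleeves, 80 g): two arms on a pivot pin, handles up, jaws down on the rack. Origin on the pin, 91 mm above the bench at the start. Frame fixed to arm a: x along the pin, y the opening direction (arm a at +y), z up while shut. Squeezed evenly, each arm turns by half of joint clip_arm, and this frame with it. Arms 26 to 29 mm wide (x).
- clip_arm (a joint): Larger clip's opening (rad): 0 = parked, jaws 4 mm apart, tips 44 mm below the pin, handles splayed to 62 mm over their tops, 58 mm above the pin; 0.64 = fully open at its stop, jaw tips 31 mm apart, 41 mm below the pin, handles parallel, 22 mm over the outside, tops 63 mm above it. Spring: about 4 N on each handle's upper part when shut, 12 N fully open; a 20 to 25 N grip keeps it open.
- clip_jaw_a (a point): Inner edge of the jaw tip of arm a (+y side) of the larger clip, in the middle of the jaw's 28 mm width. Between the jaws an edge can enter up to about 35 mm past the tips, before it meets the coil round the pin (radius 5.5 mm).
- clip_jaw_b (a point): Inner edge of the jaw tip of the other arm of the larger clip.
- clip_small: Bystander: the smaller spring clip, same shape at 0.72 of the size (handles 45 mm over their tops), parked on the same rack. Origin on its pivot pin.
- tape_measure: Bystander: yellow tape measure, 33x75x59 mm, at the front edge of the bench near the middle; origin at the centre of its underside.
- marker: Bystander: white and red marker pen lying down, 15x132x15 mm, at the front left; origin at the centre of its underside.
- bearing_big: Bystander: ball bearing lying flat, 68 mm across, 20 mm high, left of the vice towards the back; origin at the centre of its underside.
- big_nut: Bystander: brass hexagon nut lying flat, 46x52x24 mm, at the front edge of the bench to the right of the middle; origin at the centre of its underside.

How it is judged:
By the outcome, as a careful person would: the job done as asked, in the order asked, and still so for the second after the job is handed in, while the arm keeps its last pose, push and grip.
It also fails if it takes over 56 s, if anything falls off the work surface, if the arm or the gripper's body presses on something with over 40 N, if the wrist force passes 120 N, or if a joint passes its speed limit or range.

## Working session

There is one attempt and no reset: what is moved stays moved. The work goes in short steps, Python scripts to look and compute and a tool call to move; the robot and the scene stay as the last step left them, time stands still between calls to the robot, and variables do not carry over. Pictures are saved under pics/ and viewed, at most 11 in all, crops included, and the job is handed in when it is done.

Besides the shell and the picture viewer there is one more tool, called after "Emit:" in YAML: its name, and indented under it one key for each argument. carry_out: Moves the arm, as the interface text tells. Its arguments: {"type":"object","properties":{"rows":{"type":"array"},"grip":{"type":"number"}},"required":["rows"]}

```bash
mkdir -p pics
python3 - <<'E'
from plant import telemetry, viewer
import cv2,numpy as np
print(telemetry.get_obs())
for n in("scene","top"):
    cv2.imwrite(f"pics/{n}0.png",cv2.resize(viewer.snapshot(n)[:,:,::-1],(800,600),interpolation=cv2.INTER_CUBIC))
for n in("scene","top","wrist"):
    print(n,viewer.camera_info(n))
E
```

```text
{'clock': 0.0, 'joint_pos': array([ 8.49187197e+01,  2.05897649e+01,  6.32826346e-01, -2.07039454e-02,
       -7.01352422e+01, -1.65053514e+01]), 'qvel': array([-0.01992143, -0.00346685,  0.0577538 , -0.08775727,  0.01906898,
        0.00756876]), 'tau': array([-2.39096429e-03, -5.82713592e+01,  2.93059856e+01,  6.99760705e+00,
        6.95106952e-03, -1.64217281e-04]), 'tool_pos': array([0.24819538, 0.62717841, 0.2256325 ]), 'orientation': array([ 1.79906088e+02, -7.53058855e-03, -2.15936763e+01]), 'force': array([ 0.1497392 , -0.69720927, -0.25605805]), 'moment': array([-0.03511648, -0.02042389,  0.02028913]), 'gripper_force': 0.0, 'opening': 0.08731475030534461}
scene {'intrinsics': array([[375.30713085,   0.        , 260.12060094],
       [  0.        , 375.30713085, 191.62177821],
       [  0.        ,   0.        ,   1.        ]]), 'extrinsics': array([[ 0.72609997, -0.37483964,  0.5764322 , -0.26288323],
       [-0.68745307, -0.37907784,  0.6194419 , -0.82893488],
       [-0.01367871, -0.84604683, -0.53293307,  0.83989972],
       [ 0.        ,  0.        ,  0.        ,  1.   
[... 377 characters left out ...]
2.63162012e-03, -8.08798658e-02, -9.96720383e-01,
         1.27536874e+00],
       [ 0.00000000e+00,  0.00000000e+00,  0.00000000e+00,
         1.00000000e+00]])}
wrist {'intrinsics': array([[287.2112262 ,   0.        , 258.51534284],
       [  0.        , 287.2112262 , 194.3501897 ],
       [  0.        ,   0.        ,   1.        ]]), 'tool_from_camera': array([[-3.24578744e-04, -9.50139154e-01, -3.11826046e-01,
         8.52847341e-02],
       [ 9.99999184e-01, -6.93636509e-04,  1.07262601e-03,
        -8.05234739e-05],
       [-1.23543790e-03, -3.11825443e-01,  9.50138604e-01,
        -1.57377840e-01],
       [ 0.00000000e+00,  0.00000000e+00,  0.00000000e+00,
         1.00000000e+00]])}
```

View pics/scene0.png

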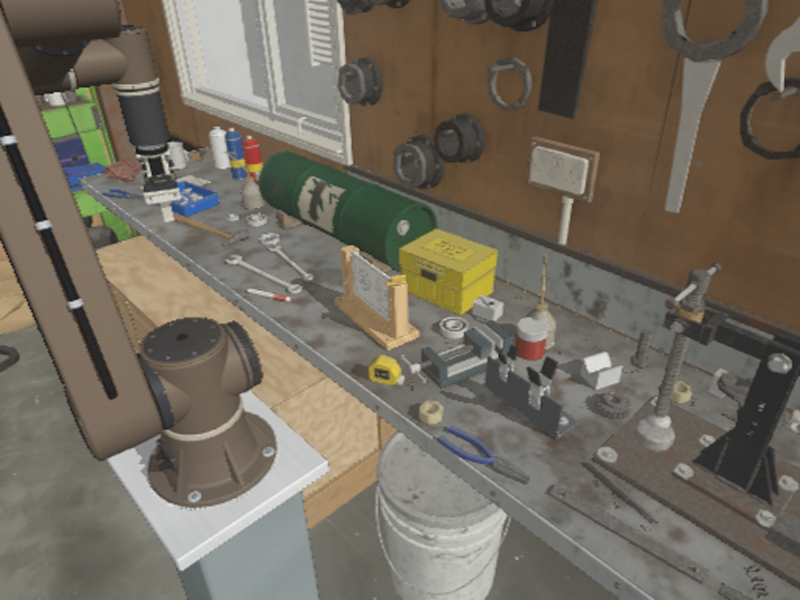

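View pics/top0.png

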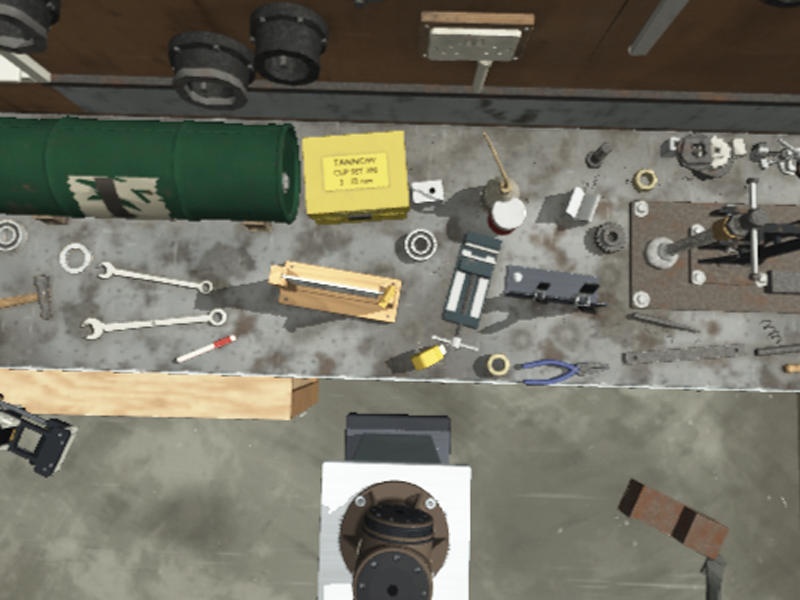

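Scene: stand in the middle (800-px view ~ (375,300)), right post with button at (398,283); rack with two clips at (525,385). Top: stand (275..400, 262..320), button ~(385,295), rack (505..605, 265..308), clips at (543,295) and (587,303). Enlarging both.

```bash
cat > h.py <<'E'
import numpy as np,cv2
from plant import telemetry, viewer
from scipy.spatial.transform import Rotation as Ro
def ext(n,o=None):
    c=viewer.camera_info(n)
    if n!="wrist": return c["intrinsics"],np.array(c["extrinsics"])
    T=np.eye(4);T[:3,:3]=Ro.from_euler("xyz",o["orientation"],degrees=True).as_matrix();T[:3,3]=o["tool_pos"]
    return c["intrinsics"],T@c["tool_from_camera"]
def p2w(n,u,v,z,o=None):
    K,E=ext(n,o);d=E[:3,:3]@np.linalg.solve(K,[u,v,1]);t=(z-E[2,3])/d[2];return E[:3,3]+t*d
def w2p(n,P,o=None):
    K,E=ext(n,o);c=np.linalg.inv(E)@np.append(P,1);q=K@c[:3];return q[:2]/q[2]
E
python3 - <<'E'
from h import *
a=viewer.snapshot("top")[:,:,::-1][160:216,165:395]
b=viewer.snapshot("scene")[:,:,::-1][150:285,205:375]
a=cv2.resize(a,None,fx=3.4,fy=3.4,interpolation=cv2.INTER_CUBIC);b=cv2.resize(b,None,fx=2.9,fy=2.9,interpolation=cv2.INTER_CUBIC)
im=np.zeros((a.shape[0]+b.shape[0],800,3),np.uint8);im[:a.shape[0],:a.shape[1]]=a;im[a.shape[0]:,:b.shape[1]]=b
print(a.shape,b.shape);cv2.imwrite("pics/c1.png",im)
E
```

```text
(190, 782, 3) (392, 493, 3)
```

View pics/c1.png

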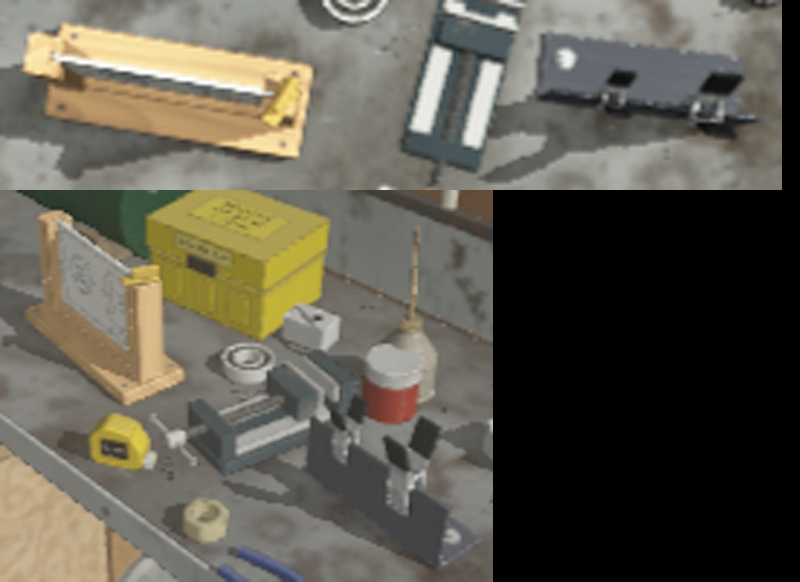

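Top crop: card top edge (60,60)–(275,95), button (287,98), base corners (65,25),(312,65),(298,157),(48,112); the larger clip is the right-hand one (pin ~(712,103)), the small one at (618,90). Scene crop agrees.

Run:
```python
from h import *
f=lambda x,y,z:np.round(p2w("top",165+x/3.4-.5,160+y/3.4-.5,z),3)
for n,x,y,z in [("cardL",60,60,.16),("cardR",275,95,.16),("b1",65,25,.02),("b2",312,65,.02),("b3",298,157,.02),("b4",48,112,.02),("button rib",287,98,.182),("clip pin",710,103,.091),("small",617,90,.088),("rackbackL",543,35,.005),("rackbackR",742,60,.005),("rackfrontL",540,93,.085),("rackfrontR",757,121,.085)]: print(n,f(x,y,z))
```

```text
cardL [0.528 0.226 0.16 ]
cardR [0.502 0.034 0.16 ]
b1 [0.58  0.251 0.02 ]
b2 [0.546 0.003 0.02 ]
b3 [0.454 0.014 0.02 ]
b4 [0.492 0.264 0.02 ]
button rib [0.498 0.023 0.182]
clip pin [ 0.513 -0.372  0.091]
small [ 0.523 -0.285  0.088]
rackbackL [ 0.585 -0.23   0.005]
rackbackR [ 0.566 -0.431  0.005]
rackfrontL [ 0.518 -0.214  0.085]
rackfrontR [ 0.498 -0.418  0.085]
```

```bash
cat >> h.py <<'E'
def go(P,yaw,o=None):
    "shift in tool axes and turn to reach TCP P, pointing down at yaw"
    o=o or telemetry.get_obs();R=Ro.from_euler("xyz",o["orientation"],degrees=True)
    T=Ro.from_euler("xyz",[180,0,yaw],degrees=True)
    print("at",np.round(o["tool_pos"],4),np.round(o["orientation"],2),"go",np.round(R.inv().apply(np.array(P)-o["tool_pos"]),4),np.round((R.inv()*T).as_rotvec(),4))
E
python3 -c "
from h import *
go([.49,.035,.29],-23)"
```

```text
at [0.2483 0.6274 0.226 ] [179.94  -0.   -21.6 ] go [ 0.4428  0.4619 -0.0635] [ 0.001  -0.0001  0.0245]
```

Emit:
carry_out:
  rows:
    - [0.443,0.462,-0.064,0,0,0.024]
    - [0.443,0.462,-0.064,0,0,0.024]
    - [0.443,0.462,-0.064,0,0,0.024]
    - [0.443,0.462,-0.064,0,0,0.024]
    - [0.443,0.462,-0.064,0,0,0.024]
    - [0.443,0.462,-0.064,0,0,0.024]
    - [0.443,0.462,-0.064,0,0,0.024]
    - [0.443,0.462,-0.064,0,0,0.024]
  grip: 0

```text
clock: 1.2
tool_pos: [0.4367, 0.1651, 0.2768]
orientation: [-180.0, -0.0, -22.9]
force: [1.3, 0.4, 0.8]
opening: 0.0436
gripper_force: 0.0
```

```bash
python3 -c "
from h import *
go([.49,.035,.29],-23)"
```

```text
at [0.4367 0.1651 0.2768] [-1.7995e+02 -2.0000e-02 -2.2930e+01] go [ 0.0998  0.099  -0.0132] [-0.0008 -0.0004  0.0012]
```

Emit:
carry_out:
  rows:
    - [0.09,0.09,-0.013,0,0,0]
    - [0.09,0.09,-0.013,0,0,0]
    - [0.09,0.09,-0.013,0,0,0]
    - [0.09,0.09,-0.013,0,0,0]
    - [0.09,0.09,-0.013,0,0,0]

```text
clock: 1.82
tool_pos: [0.4838, 0.05, 0.2891]
orientation: [180.0, 0.0, -22.9]
force: [-0.6, 0.3, -0.1]
opening: 0.0436
gripper_force: 0.0
```

Run:
```python
from h import *
o=telemetry.get_obs();im=viewer.snapshot("wrist")[:,:,::-1]
print(o["tool_pos"],o["orientation"],np.round(o["joint_pos"],1))
cv2.imwrite("pics/w1.png",cv2.resize(im,(800,600),interpolation=cv2.INTER_CUBIC))
import pickle;pickle.dump(o,open("o1.pkl","wb"))
print(w2p("wrist",[.5025,.028,.182],o)*1.5625)
```

```text
[0.48380709 0.04996395 0.28913365] [ 1.79997157e+02  1.66124549e-02 -2.28849297e+01] [ 29.1   0.3 -16.4  -0.  -73.3  38. ]
[425.10926087 260.5084495 ]
```

View pics/w1.png

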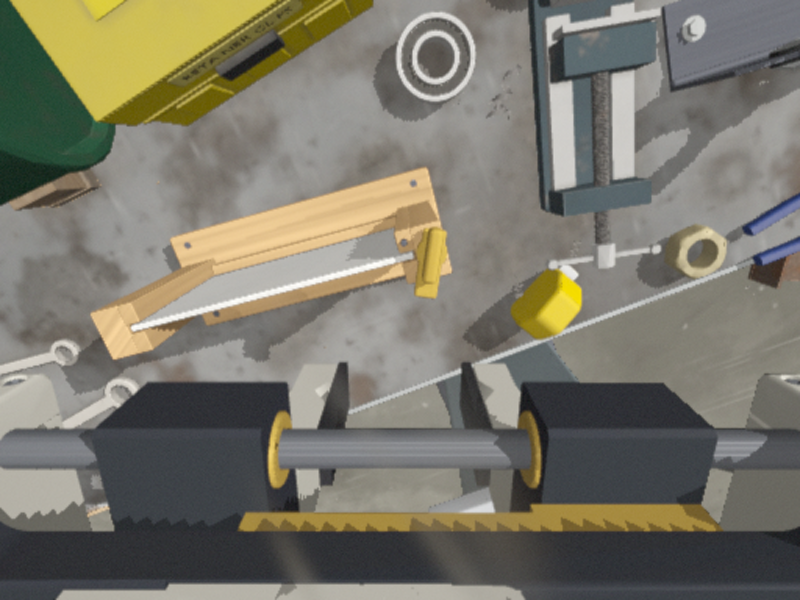

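Wrist view: card top edge (133,327)–(410,257), button plate from about (437,228) to (428,297) with the rib on it. Zooming in.

Run:
```python
from h import *
im=cv2.imread("pics/w1.png")[205:315,370:490]
cv2.imwrite("pics/c2.png",cv2.resize(im,None,fx=5,fy=5,interpolation=cv2.INTER_CUBIC))
```

```text
(no output)
```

View pics/c2.png

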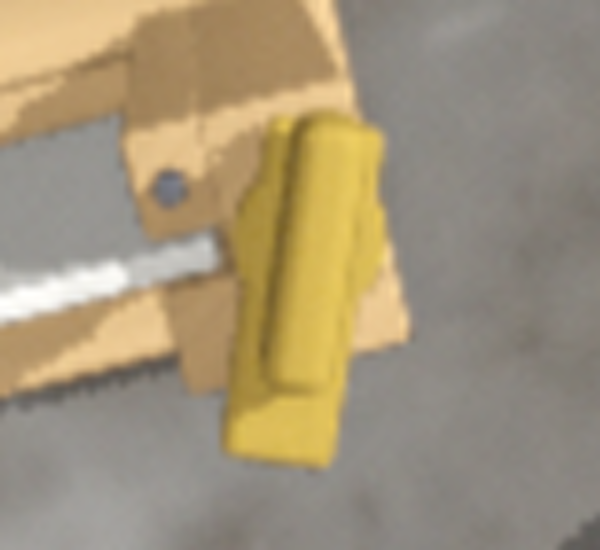

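Run:
```python
from h import *
import pickle;o=pickle.load(open("o1.pkl","rb"))
f=lambda x,y,z:p2w("wrist",(x+.5)/1.5625-.5,(y+.5)/1.5625-.5,z,o)
a,b,c=f(437,229,.1825),f(430,282,.1825),f(433.4,255.6,.1825)
d=b-a;print("rib",c,np.linalg.norm(d),np.degrees(np.arctan2(d[1],d[0])))
A,B=f(133,327,.16),f(412,256.5,.16);d=A-B;print("card",A,B,(A+B)/2,np.linalg.norm(d),np.degrees(np.arctan2(d[1],d[0]))-90)
```

```text
rib [0.50368304 0.02237722 0.1825    ] 0.03242154755923029 150.8431644657498
card [0.53251914 0.23017475 0.16      ] [0.50353423 0.03586799 0.16      ] [0.51802668 0.13302137 0.16      ] 0.1964567090954922 -8.484298430677853
```

```bash
python3 -c "
from h import *
go([.503,.0235,.172],-29.2)"
```

```text
at [0.4838 0.0502 0.2892] [ 1.800e+02  1.000e-02 -2.285e+01] go [0.0281 0.0171 0.1172] [0.     0.0002 0.1108]
```

Emit:
carry_out:
  rows:
    - [0.0281,0.0171,0.03,0,0,0.111]
    - [0.0281,0.0171,0.07,0,0,0.111]
    - [0.0281,0.0171,0.105,0,0,0.111]
    - [0.0281,0.0171,0.117,0,0,0.111]
    - [0.0281,0.0171,0.117,0,0,0.111]

```text
clock: 2.5
tool_pos: [0.5033, 0.023, 0.1724]
orientation: [180.0, 0.0, -29.2]
force: [0.3, -0.1, 0.8]
opening: 0.0435
gripper_force: 0.0
```

Emit:
carry_out:
  rows:
    - [0,0,0,0,0,0]
    - [0,0,0,0,0,0]
    - [0,0,0,0,0,0]
    - [0,0,0,0,0,0]
    - [0,0,0,0,0,0]
  grip: -1

```text
clock: 3.12
tool_pos: [0.5037, 0.0227, 0.1727]
orientation: [-179.9, -0.0, -29.3]
force: [-1.0, 2.7, 2.4]
opening: 0.0088
gripper_force: 30.0
```

Run:
```python
from h import *
o=telemetry.get_obs();print(o)
im=viewer.snapshot("wrist")[:,:,::-1]
cv2.imwrite("pics/w2.png",im)
```

```text
{'clock': 3.125, 'joint_pos': array([ 2.49220920e+01,  6.92704535e+00, -2.50125527e+01, -1.55319545e-02,
       -5.79964749e+01,  3.57600465e+01]), 'qvel': array([ 0.00864305,  0.0204218 ,  0.07734896,  0.05474245, -0.00509322,
       -0.05289569]), 'tau': array([-1.29663572e+00, -3.54668248e+01,  2.52064008e+01,  6.65121809e+00,
       -1.67672918e-01,  3.04155657e-02]), 'tool_pos': array([0.50372241, 0.02265813, 0.17266779]), 'orientation': array([-1.79940423e+02, -2.66622659e-02, -2.93260996e+01]), 'force': array([-0.98193868,  2.68673784,  2.40797117]), 'moment': array([ 0.95132023,  0.15777972, -0.09264066]), 'gripper_force': 29.974596798419952, 'opening': 0.008771892429518965}
```

View pics/w2.png

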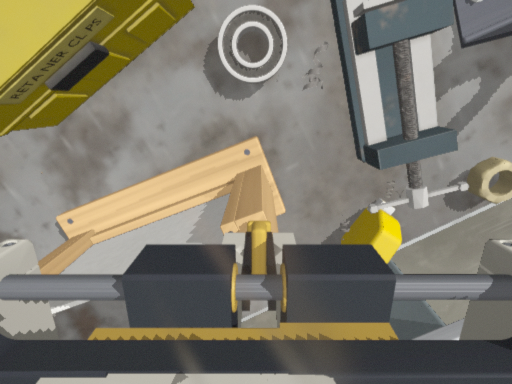

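Rib gripped at (259,240), opening 8.8 mm as expected. Turning.

Emit:
carry_out:
  rows:
    - [0,0,0,0,0,0.12]
    - [0,0,0,0,0,0.24]
    - [0,0,0,0,0,0.36]
    - [0,0,0,0,0,0.48]
    - [0,0,0,0,0,0.6]
    - [0,0,0,0,0,0.6]

```text
clock: 3.92
tool_pos: [0.5031, 0.0221, 0.1727]
orientation: [180.0, -0.0, -63.7]
force: [-3.3, 0.7, 4.9]
opening: 0.0085
gripper_force: 30.0
```

```bash
python3 -c "
from h import *
o=telemetry.get_obs();print(o['force'],o['moment'],o['tool_pos'],o['orientation'],o['opening'])"
```

```text
[-3.31624281  0.68057443  4.87285484] [ 0.32609674  1.05734496 -0.04656283] [0.50308732 0.0220859  0.17265039] [ 1.79968337e+02 -9.99150098e-03 -6.37480199e+01] 0.0084871553759397
```

Emit:
carry_out:
  rows:
    - [0,0,0,0,0,0.12]
    - [0,0,0,0,0,0.24]
    - [0,0,0,0,0,0.36]
    - [0,0,0,0,0,0.46]
    - [0,0,0,0,0,0.55]
    - [0,0,0,0,0,0.61]
    - [0,0,0,0,0,0.65]
    - [0,0,0,0,0,0.65]

```text
clock: 4.92
tool_pos: [0.5023, 0.0219, 0.1726]
orientation: [179.9, -0.1, -100.9]
force: [-6.5, 2.7, 8.1]
opening: 0.0089
gripper_force: 30.7
```

```bash
python3 -c "
from h import *
o=telemetry.get_obs();print(o['force'],o['moment'],o['tool_pos'],o['orientation'],o['opening'])"
```

```text
[-6.50096447  2.69804216  8.07365966] [0.70045375 2.38513761 0.53037074] [0.50226943 0.02192907 0.17259356] [ 1.79902744e+02 -6.61077041e-02 -1.00863090e+02] 0.008937915549002917
```

Emit:
carry_out:
  rows:
    - [0,0,0,0,0,0]
    - [0,0,0,0,0,0]
    - [0,0,0,0,0,0]
    - [0,0,-0.05,0,0,0]
    - [0,0,-0.11,0,0,0]
    - [0,0,-0.13,0,0,-0.08]
    - [0,0,-0.13,0,0,-0.08]
    - [0,0,-0.13,0,0,-0.08]
  grip: 0

```text
clock: 5.92
tool_pos: [0.5029, 0.0222, 0.3013]
orientation: [179.9, -0.0, -96.4]
force: [-0.4, 1.2, -0.4]
opening: 0.0435
gripper_force: 0.0
```

Run:
```python
from h import *
o=telemetry.get_obs();im=viewer.snapshot("wrist")[:,:,::-1]
uv=w2p("wrist",[.503,.0235,.182],o);print(uv)
x,y=np.clip(uv.astype(int),[100,75],[412,309])
cv2.imwrite("pics/w3.png",cv2.resize(im[y-75:y+75,x-100:x+100],None,fx=3,fy=3,interpolation=cv2.INTER_CUBIC))
go([.49,-.33,.29],-95.5)
```

```text
[258.53103495 190.5537868 ]
at [0.5028 0.0222 0.301 ] [ 1.7989e+02 -4.0000e-02 -9.6420e+01] go [ 0.3514 -0.0267  0.0112] [ 0.0019 -0.0007 -0.016 ]
```

View pics/w3.png

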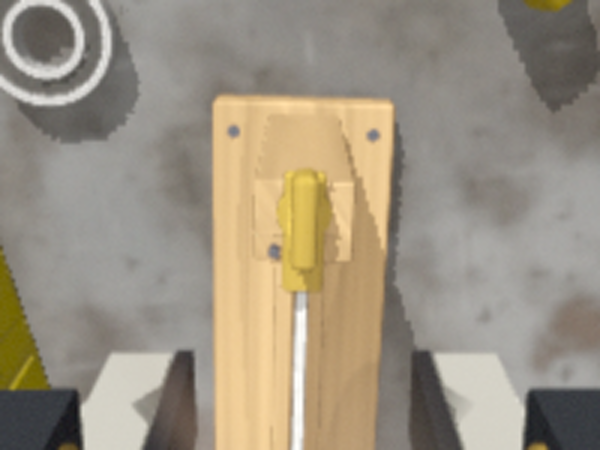

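The button lies fully across (plate (303,170)–(302,290), in line with the card). On to the clip.

Emit:
carry_out:
  rows:
    - [0.36,-0.012,0.01,0,0,-0.016]
    - [0.36,-0.012,0.01,0,0,-0.016]
    - [0.36,-0.012,0.01,0,0,-0.016]
    - [0.36,-0.012,0.01,0,0,-0.016]
    - [0.36,-0.012,0.01,0,0,-0.016]
    - [0.36,-0.012,0.01,0,0,-0.016]
    - [0.36,-0.012,0.01,0,0,-0.016]
    - [0.36,-0.012,0.01,0,0,-0.016]
  grip: 1

```text
clock: 6.98
tool_pos: [0.475, -0.3367, 0.2911]
orientation: [179.9, 0.0, -95.5]
force: [-0.3, -1.0, 0.3]
opening: 0.0878
gripper_force: 0.0
```

Run:
```python
from h import *
import pickle
o=telemetry.get_obs();im=viewer.snapshot("wrist")[:,:,::-1]
pickle.dump(o,open("o2.pkl","wb"))
uv=w2p("wrist",[.513,-.372,.12],o);print(o["tool_pos"],o["orientation"],uv)
x,y=np.clip(uv.astype(int),[100,75],[412,309]);print(x,y)
cv2.imwrite("pics/w4.png",cv2.resize(im[y-75:y+75,x-100:x+100],None,fx=4,fy=4,interpolation=cv2.INTER_CUBIC))
```

```text
[ 0.47496515 -0.3366838   0.2910564 ] [ 1.79880774e+02  3.76923468e-02 -9.55157509e+01] [222.20597655 149.66957512]
222 149
```

View pics/w4.png

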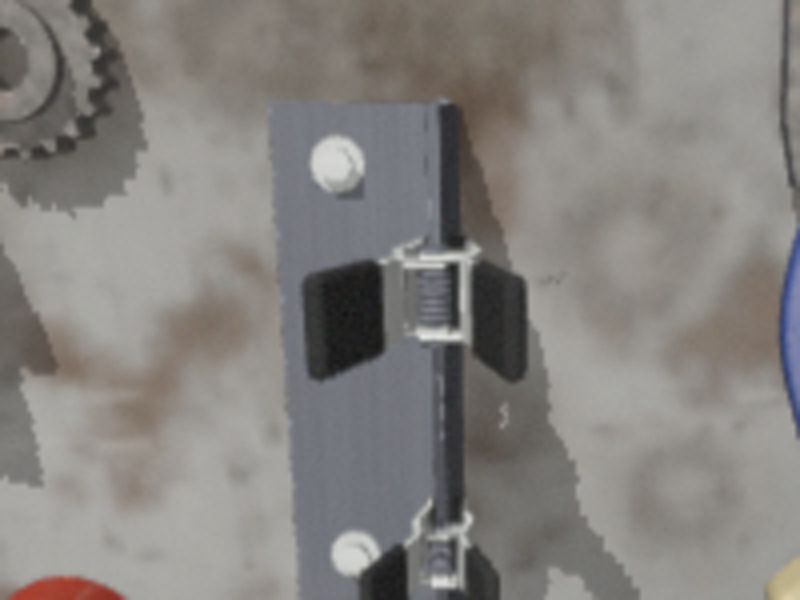

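Wrist view of the larger clip: coil at crop (434,295), handle-top outer edges (305,330) and (525,332), small clip below at (440,560).

Run:
```python
from h import *
import pickle;o=pickle.load(open("o2.pkl","rb"))
f=lambda x,y,z:p2w("wrist",122+(x+.5)/4-.5,74+(y+.5)/4-.5,z,o)
print("coil",f(434,295,.095))
a,b=f(305,330,.149),f(525,332,.149);print(a,b,(a+b)/2,np.linalg.norm(a-b))
r,s=f(448,105,.085),f(450,480,.085);d=s-r;print("rack",r,s,np.degrees(np.arctan2(d[1],d[0]))-90)
for z in(.12,):
  go([*((a+b)/2)[:2],z],-95.5)
```

```text
coil [ 0.50640244 -0.37009507  0.095     ]
[ 0.53532585 -0.3721082   0.149     ] [ 0.47789303 -0.36597664  0.149     ] [ 0.50660944 -0.36904242  0.149     ] 0.057759195315106586
rack [ 0.49607909 -0.42479906  0.085     ] [ 0.51001157 -0.30718126  0.085     ] -6.755524225461386
at [ 0.4753 -0.3362  0.2915] [ 1.7993e+02  3.0000e-02 -9.5450e+01] go [ 0.0298 -0.0345  0.1715] [0.0013 0.0005 0.0009]
```

Emit:
carry_out:
  rows:
    - [0.03,-0.0345,0.0,0,0,0.011]
    - [0.03,-0.0345,0.05,0,0,0.011]
    - [0.03,-0.0345,0.1,0,0,0.011]
    - [0.03,-0.0345,0.14,0,0,0.011]
    - [0.03,-0.0345,0.165,0,0,0.011]
    - [0.03,-0.0345,0.1715,0,0,0.011]
    - [0.03,-0.0345,0.1715,0,0,0.011]

```text
clock: 7.9
tool_pos: [0.5075, -0.3693, 0.1214]
orientation: [-180.0, -0.0, -96.0]
force: [-0.4, -0.8, -0.3]
opening: 0.087
gripper_force: 0.0
```

Run:
```python
from h import *
go([.5065,-.3695,.12],-96.1)
```

```text
at [ 0.5075 -0.3693  0.1214] [-1.7998e+02 -2.0000e-02 -9.6000e+01] go [0.0003 0.001  0.0014] [-0.0003 -0.0003  0.0018]
```

Emit:
carry_out:
  rows:
    - [0,0.0005,0.001,0,0,0]
    - [0,0.0005,0.001,0,0,0]
    - [0,0.0005,0.001,0,0,0]
    - [0,0.0005,0.001,0,0,0]
    - [0,0.0005,0.001,0,0,0]
    - [0,0.0005,0.001,0,0,0]
    - [0,0.0005,0.001,0,0,0]
    - [0,0.0005,0.001,0,0,0]
  grip: -1

```text
clock: 8.9
tool_pos: [0.5084, -0.3719, 0.1242]
orientation: [-179.7, -0.2, -96.0]
force: [-3.2, 0.6, 21.2]
opening: 0.0219
gripper_force: 30.0
```

Run:
```python
from h import *
o=telemetry.get_obs();print(o["opening"],o["gripper_force"],o["force"],o["moment"])
im=viewer.snapshot("scene")[:,:,::-1]
print(w2p("scene",[.5065,-.3695,.1],o))
x,y=w2p("scene",[.5065,-.3695,.11],o).astype(int)
cv2.imwrite("pics/s2.png",cv2.resize(im[y-45:y+45,x-60:x+60],None,fx=6,fy=6,interpolation=cv2.INTER_CUBIC))
```

```text
0.021853401360119994 30.00009924173355 [-3.19391104  0.60608905 21.20035406] [0.1931178  1.25337866 0.03030314]
[344.6945774 246.2699614]
```

View pics/s2.png

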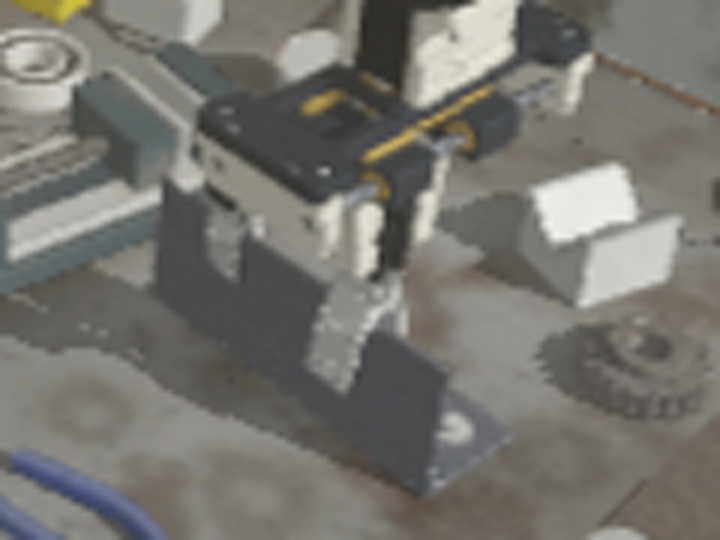

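Clip squeezed to 21.9 mm (fully open); coil rests on the rack's top (21 N), so pin ≈ TCP − 34 mm. Lifting.

Emit:
carry_out:
  rows:
    - [0,0,-0.005,0,0,0]
    - [0,0,-0.02,0,0,0]
    - [0,0,-0.045,0,0,0]
    - [0,0,-0.08,0,0,0]
    - [0,0,-0.12,0,0,0]
    - [0,0,-0.15,0,0,0]
    - [0,0,-0.16,0,0,0]
    - [0,0,-0.16,0,0,0]

```text
clock: 9.95
tool_pos: [0.5064, -0.3697, 0.28]
orientation: [-180.0, 0.0, -96.1]
force: [-0.3, 0.6, -1.1]
opening: 0.0216
gripper_force: 29.9
```

Run:
```python
from h import *
o=telemetry.get_obs();print(o["opening"],o["gripper_force"],o["force"],o["moment"])
go([.518,.133,.285],-98.5)
```

```text
0.021608338208938267 29.936969876289368 [-0.32713485  0.58926237 -1.14695405] [ 0.11128554 -0.05371117  0.04057099]
at [ 0.5064 -0.3697  0.28  ] [-1.7997e+02  1.0000e-02 -9.6080e+01] go [-0.5012  0.0417 -0.005 ] [-0.0005  0.0002  0.0423]
```

Emit:
carry_out:
  rows:
    - [-0.04,0.003,-0.02,0,0,0.0423]
    - [-0.09,0.007,-0.03,0,0,0.0423]
    - [-0.14,0.012,-0.03,0,0,0.0423]
    - [-0.19,0.016,-0.03,0,0,0.0423]
    - [-0.24,0.02,-0.03,0,0,0.0423]
    - [-0.29,0.024,-0.03,0,0,0.0423]
    - [-0.34,0.028,-0.03,0,0,0.0423]
    - [-0.38,0.032,-0.03,0,0,0.0423]

```text
clock: 10.95
tool_pos: [0.5139, 0.0132, 0.3082]
orientation: [179.9, -0.0, -98.5]
force: [1.3, -0.7, -1.5]
opening: 0.0217
gripper_force: 29.9
```

Emit:
carry_out:
  rows:
    - [-0.04,0.005,0,0,0,0]
    - [-0.08,0.005,0,0,0,0]
    - [-0.11,0.005,0,0,0,0]
    - [-0.121,0.005,0,0,0,0]
    - [-0.121,0.005,0,0,0,0]
    - [-0.121,0.005,0,0,0,0]

```text
clock: 11.7
tool_pos: [0.5275, 0.1309, 0.3094]
orientation: [180.0, -0.0, -98.5]
force: [-0.3, -0.1, 0.8]
opening: 0.0211
gripper_force: 29.9
```

Run:
```python
from h import *
import pickle
go([.518,.133,.2175],-98.5)
o=telemetry.get_obs();im=viewer.snapshot("wrist")[:,:,::-1]
pickle.dump(o,open("o3.pkl","wb"));print(o["opening"])
cv2.imwrite("pics/w5.png",cv2.resize(im[100:340,150:370],None,fx=2.5,fy=2.5,interpolation=cv2.INTER_CUBIC))
```

```text
at [0.5275 0.1309 0.3094] [ 1.7996e+02 -3.0000e-02 -9.8530e+01] go [-0.0007  0.0096  0.0919] [ 0.0007 -0.0006 -0.0006]
0.021136393157868485
```

View pics/w5.png

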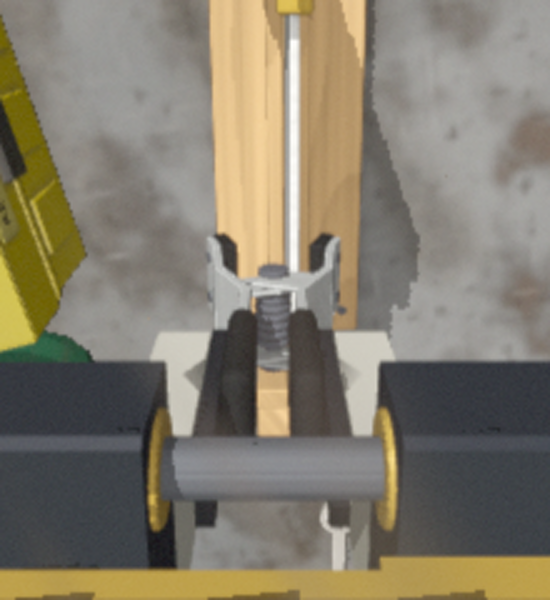

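Wrist view: clip held wide open, jaws at (222,245) and (328,245), coil (272,320); card's top edge runs (292,20)–(294,265), right of the clip's centre, so a sideways correction is due.

Run:
```python
from h import *
import pickle;o=pickle.load(open("o3.pkl","rb"))
R=Ro.from_euler("xyz",o["orientation"],degrees=True)
f=lambda x,y,z:p2w("wrist",150+(x+.5)/2.5-.5,100+(y+.5)/2.5-.5,z,o)
t=lambda P:np.round(R.inv().apply(P-o["tool_pos"])*1000,1)
for n,x,y,z in[("card1",292,20,.16),("card2",293.5,260,.16),("coil",272,300,.281),("jawL",211,245,.24),("jawR",337,245,.24),("hL",240,320,.335),("hR",303,320,.335),("buttonend",292,12,.168)]:
    P=f(x,y,z);print(n,P,t(P))
```

```text
card1 [0.50778947 0.05487084 0.16      ] [ 78.1   8.1 149.5]
card2 [0.5217499  0.15835052 0.16      ] [-26.4   9.6 149.4]
coil [0.5268604  0.12533527 0.281     ] [ 5.6 -0.2 28.4]
jawL [0.54655371 0.11994251 0.24      ] [  8.  -20.5  69.4]
jawR [0.50499843 0.12621441 0.24      ] [ 8.  21.5 69.5]
hL [0.53052204 0.10590768 0.335     ] [ 24.3  -6.7 -25.6]
hR [0.51801907 0.10779731 0.335     ] [ 24.3   5.9 -25.6]
buttonend [0.50756082 0.05165153 0.168     ] [ 81.3   7.8 141.5]
```

Emit:
carry_out:
  rows:
    - [-0.001,0.0092,0,0,0,0]
    - [-0.001,0.0092,0,0,0,0]
    - [-0.001,0.0092,0.02,0,0,0]
    - [-0.001,0.0092,0.04,0,0,0]
    - [-0.001,0.0092,0.055,0,0,0]
    - [-0.001,0.0092,0.065,0,0,0]
    - [-0.001,0.0092,0.065,0,0,0]

```text
clock: 12.62
tool_pos: [0.5186, 0.134, 0.2443]
orientation: [180.0, -0.0, -98.5]
force: [0.2, 0.0, -0.3]
opening: 0.0218
gripper_force: 29.9
```

Emit:
carry_out:
  rows:
    - [0,0,0.008,0,0,0]
    - [0,0,0.016,0,0,0]
    - [0,0,0.022,0,0,0]
    - [0,0,0.027,0,0,0]
    - [0,0,0.027,0,0,0]
    - [0,0,0.027,0,0,0]
    - [0,0,0.027,0,0,0]

```text
clock: 13.5
tool_pos: [0.5189, 0.1342, 0.2181]
orientation: [-180.0, 0.0, -98.5]
force: [-0.6, -1.1, -1.2]
opening: 0.0216
gripper_force: 29.9
```

Run:
```python
from h import *
o=telemetry.get_obs();print(o["clock"],o["tool_pos"],o["orientation"],o["opening"],o["force"],o["moment"])
im=viewer.snapshot("scene")[:,:,::-1];w=viewer.snapshot("wrist")[:,:,::-1]
x,y=w2p("scene",[.518,.13,.15],o).astype(int)
a=cv2.resize(im[y-45:y+45,x-35:x+35],(420,540),interpolation=cv2.INTER_CUBIC)
b=cv2.resize(w[130:274,205:305],(375,540),interpolation=cv2.INTER_CUBIC)
cv2.imwrite("pics/f.png",np.hstack([a,b]));print(x,y)
for P in([.518,.13,.1425],[.518,.13,.16]):print((w2p("scene",P)-[x-35,y-45])*6)
```

```text
13.5 [0.51893734 0.13421812 0.21805856] [-1.79978345e+02  1.60329158e-02 -9.84945335e+01] 0.02155496779965929 [-0.58023821 -1.08557133 -1.18424545] [ 0.07636117 -0.08147996  0.01822931]
238 172
[211.21390563 282.4640613 ]
[209.95860634 258.0610618 ]
```

View pics/f.png

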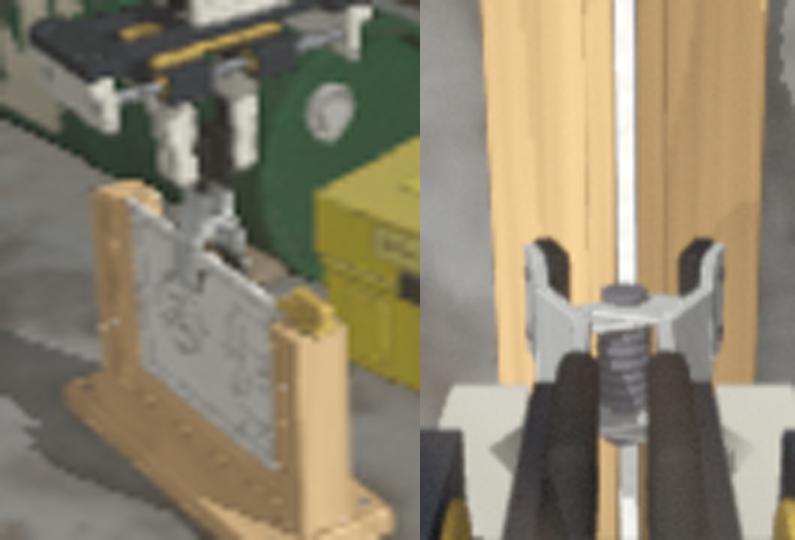

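The clip straddles the card, centred (right panel: card at 625, jaws' inner faces 565/685), button still across. Checking jaw-tip depth: the front tip shows at about (200,287) in the left panel.

Run:
```python
from h import *
for z in(.138,.1434,.148):
  for s in(-.014,.014):
    P=np.array([.5189-.0155*.989,.1342+.0155*.148,z])+s*np.array([.148,.989,0]);print(z,s,(w2p("scene",P)-[203,127])*6)
o=telemetry.get_obs();R=Ro.from_euler("xyz",o["orientation"],degrees=True)
# coil far end cap (14 mm along pin): top/bottom rows in wrist panel for pin at TCP-34/-30 mm
for dz in(.030,.034,.038):
  P=o["tool_pos"]+R.apply([.014,0,dz]);print(dz,(w2p("wrist",P,o)-[205,130])*3.75+[420,0])
```

```text
0.138 -0.014 [199.10985255 302.08433895]
0.138 0.014 [175.72949363 284.19912459]
0.1434 -0.014 [198.69620139 294.56651759]
0.1434 0.014 [175.27417481 276.74848037]
0.148 -0.014 [198.34248939 288.1380485 ]
0.148 0.014 [174.88485326 270.37778744]
0.03 [621.91994042 291.36131053]
0.034 [621.87531463 283.87654122]
0.038 [621.83232268 276.66580379]
```

Run:
```python
from h import *
g=cv2.cvtColor(viewer.snapshot("scene"),cv2.COLOR_RGB2GRAY)
print("cols",list(range(229,241)))
for r in range(163,181):print(r,g[r,229:241])
for z in(.140,.1434,.147):
  for s in(-.014,.014):
    print(z,s,[np.round(w2p("scene",np.array([.5189-q*.989,.1342+q*.148,z])+s*np.array([.148,.989,0])),1).tolist() for q in(.0155,.020)])
```

```text
cols [229, 230, 231, 232, 233, 234, 235, 236, 237, 238, 239, 240]
163 [163 147 112 119 128 128 129 135 149 169 190 183]
164 [150 172 171 103 128 129 130 151 179 177 156 163]
165 [134 149 153 133 130 130 128 155 188 171 115 119]
166 [140 131 129 129 137 133 145 161 160 150 131 125]
167 [148 147 137 122 120 121 159 168 103 102  98 110]
168 [149 148 139 120 120 116 144 156  91  84  57  72]
169 [148 148 139 120 121 128 148 164 180 177 104  54]
170 [148 146 139 121 121 128 140 148 159 191 193  77]
171 [149 147 137 122 121 129 139 143 144 149 173 168]
172 [144 130 117 113 123 134 130  93 119 131 144 160]
173 [144 128 126 128 122 135 137  94 135 148 142 138]
174 [133 138 146 144 130 124 125 111 148 149 149 143]
175 [137 143 140 149 142 156 158 117 149 149 149 148]
176 [139 144 126 125 133 140 151 145 149 150 149 149]
177 [138 150 148 135 128 141 138 147 148 148 149 150]
178 [148 144 134 132 138 147 147 148 149 149 149 149]
179 [140 130 136 121 131 138 143 139 148 148 149 144]
180 [149 136 123 131 137 148 142 138 148 148 149 142]
0.14 -0.014 [[236.2, 176.9], [235.1, 177.2]]
0.14 0.014 [[232.3, 173.9], [231.2, 174.3]]
0.1434 -0.014 [[236.1, 176.1], [235.1, 176.5]]
0.1434 0.014 [[232.2, 173.1], [231.2, 173.5]]
0.147 -0.014 [[236.1, 175.3], [235.0, 175.6]]
0.147 0.014 [[232.2, 172.3], [231.1, 172.6]]
```

Run:
```python
from h import *
for s in(-.02,-.024,-.028,-.07):
  print(s,[np.round(w2p("scene",np.array([.5185-q*.989,.1335+q*.148,.16])+s*np.array([.148,.989,0])),2).tolist() for q in(-.002,.002)])
g=cv2.cvtColor(viewer.snapshot("scene"),cv2.COLOR_RGB2GRAY)
print(g[165:182,239:248])
```

```text
-0.02 [[240.8, 171.58], [239.89, 171.9]]
-0.024 [[241.37, 172.01], [240.46, 172.32]]
-0.028 [[241.95, 172.43], [241.04, 172.75]]
-0.07 [[248.19, 177.01], [247.27, 177.33]]
[[114 120 120 124 128  56  57  57  68]
 [131 126 114 144 151  56  54  57  62]
 [ 99 110 115 135 136  62  56  54  59]
 [ 57  73  99 126 135 112  89  62  55]
 [103  53  64  94 117 118 122 114  88]
 [193  78  50  66  99 121 121 125 120]
 [173 169 113  57  91 116 122 124 129]
 [144 160 172 162 102 113 125 130 132]
 [142 138 146 170 175 133 132 134 130]
 [148 142 139 153 162 182 174 106 112]
 [150 148 148 144 141 159 195 205 131]
 [149 150 150 148 143 134 151 177 182]
 [150 150 144 140 149 142 132 144 162]
 [149 150 143 133 140 148 148 142 141]
 [148 143 132 138 143 139 148 149 142]
 [149 142 137 148 148 147 143 140 136]
 [148 142 138 143 140 148 148 142 129]]
```

Relative to the card's edge the tips are ~15–16.5 mm down; 1.5 mm more centres it in the range.

Emit:
carry_out:
  rows:
    - [0,0,0.0008,0,0,0]
    - [0,0,0.0015,0,0,0]
    - [0,0,0.0015,0,0,0]
    - [0,0,0.0015,0,0,0]

```text
clock: 14.2
tool_pos: [0.5188, 0.1341, 0.2163]
orientation: [-180.0, -0.0, -98.5]
force: [0.1, 1.0, -0.9]
opening: 0.0216
gripper_force: 29.9
```

```bash
python3 -c "
from plant import workorder,telemetry
o=telemetry.get_obs();print(o['tool_pos'],o['opening'],o['force'])
print(workorder.close_job())"
```

```text
[0.51881472 0.13413392 0.21631448] 0.021626196012840573 [ 0.07970116  0.95489967 -0.89892027]
the job is handed in; nothing more can be done
None
```

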